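# Set the wire-feed pressure by clicks and lock it

### The job

Set the feed pressure on the wire-drive unit: wind its round dial gently clockwise (seen from above) until it comes up against its stop, then back it off anticlockwise by exactly four clicks and, that done, push the lock lever right over to the far end of its swing. Do not wrench the dial against the stop, for the unit's head would turn on its foot, and leave the other things on the bench where they are.

Things in the scene. Friction and masses are not known exactly. Their poses are not given: they have to be found in the camera images.
- plinth: dark steel foot plate of the wire-drive unit, fixed to the bench, 160 mm (its x) by 240 mm (its y, from -80 to +160 mm), 14 mm thick. Origin on its underside, straight below the dial's axis; z up. The lock lever stands on its +y part; its +x is the direction in which the lever is pushed to lock.
- feeder: the unit's black head, 112 x 116 x 75 mm, on the foot (top 89 mm above the bench); a 14 mm brass inlet sticks out 22 mm at its -y face. Origin at the centre of its underside, on the dial's axis. A friction swivel about that axis holds it: it turns if twisted with over 1.2 N m. Its x is parallel to the foot's x at the start and must stay so within 3 degrees.
- dial_grip (a point): point on the dial's upright axis, 123 mm above the bench, 34 mm above the head's top: a good height for the middle of a grasp. It belongs to the head and does not turn. The dial is a ribbed grey cylinder, 50 mm in diameter, without pointer or scale; at the start it is two to five clicks from its clockwise stop, which can only be felt. It may be let go and gripped anew at any angle.
- dial_top (a point): centre of the dial's flat top, 44 mm above the head. 18 clicks to the turn (0.349 rad each). Leaving a resting place takes about 0.3 N m at once; this falls to nothing half way, then changes sign as the dial pulls itself into the next. Let go, it settles in the nearest one. The hard clockwise stop lies at the last resting place; seven clicks anticlockwise of it is a second hard end.
- pin_top (a point): top of the steel gauge pin, 8 mm in diameter, that stands out of the head's top 45 mm from the dial's axis towards the head's +x. The dial moves it: it rises 0.8 mm for every click anticlockwise, sinks as much for every click clockwise, and stands 4 to 10 mm proud of the head, so keep fingertips at least 12 mm above the head's top near it.
- lock (a joint): angle of the lock lever (rad): 0 leaning to the foot's -x (unlocked, 0.5 rad from upright), 1.0 leaning to +x (locked, the end of its swing). Stiff with friction (about 0.1 N m), stays where it is left.
- lock_tip (a point): centre of the black ball, 22 mm in diameter, at the end of the lock lever; the lever is a 10 mm round steel rod, 65 mm from hinge to ball centre.
- lock_hinge (a point): the lock lever's hinge, fixed on the foot plate 125 mm from the dial's axis along the foot's +y, 36 mm above the bench, between two grey cheeks 50 mm long (foot's x) that reach 43 mm above the bench. The lever swings about the foot's y axis.
- pipe_coupon: short upright piece of dark steel pipe, 60 mm outside diameter, 50 mm tall, beside the wire-drive unit; origin at the centre of its underside
- nozzle: upright copper torch nozzle, 28 mm wide, 60 mm tall, behind the unit; origin at the centre of its underside
- flat_coupon: flat steel coupon 50 x 100 x 8 mm lying behind the unit; origin at the centre of its underside
- hammer: hand hammer lying on the bench; origin in the middle of its length
- brush: hand brush lying on the bench; origin in the middle of its length
- spray_can: upright white can, 56 mm wide, 150 mm tall; origin at the centre of its underside
- square_block: grey steel block 60 x 60 x 35 mm; origin at the centre of its underside

How it is judged:
By the outcome, as a careful person would: the job done as asked, in the order asked, and still so for the second after the job is handed in, with the robot touching nothing.
It also fails if it takes over 72 s, if anything falls off the work surface, if the arm or the gripper's body presses on something with over 40 N, if the wrist force passes 120 N, or if a joint passes its speed limit or range.

### The arm

A 6-joint arm with a two-finger parallel gripper is mounted at the origin on the work surface. World frame = base frame: x ahead of the robot, y to its left, z up, the work surface at z = 0. Lengths are in mm, angles in rad, forces in N, time in s.
With the tool pointing down it reaches from about 275 to 875 mm from the base axis. Payload 12.5 kg.
Tool frame: the origin (TCP) lies midway between the tips of the shut fingers; the grasp point (between the pads) lies 19 mm behind it (robot.hold_point_z is the y of the grasp point in the tool frame, in mm); y points along the fingers, x is the direction in which the jaws open and shut, and the axes are right-handed (so a half turn about y gives the same grasp; the last joint's range is limited). The gripper opens to 85 mm and grips with 20 to 120 N. Pads are 22 mm wide; open, the fingers measure 114 mm over their backs; the gripper's body (76 mm by 85 mm) begins 54 mm behind the grasp point. The pads swing forward as they close: fully open they stand 13 mm farther back than shut.
Start: joints at [1.206, 0.351, 1.652, -0, 1.139, -0.085], TCP at [151.858, 528.605, 231.29] pointing down, gripper open.
Joint ranges: [-2.75, 2.75], [-0.79, 2.1], [0.01, 2.65], [-1.57, 4.71], [0.07, 3.14], [-2.87, 2.87]. Speed limits (rad/s): [2.22, 2.22, 2.79, 3.14, 3.14, 3.14].

### API

Orientations are given as [roll, pitch, yaw] about the fixed x, y, z axes, in that order (R = Rz(yaw) Ry(pitch) Rx(roll)).
In Python, from cell import robot gives the robot as it stands. The module is installed in compiled form; this text tells all that it offers. Calls block until the motion is done:
- robot.reach(position, orientation): joint-space move of the TCP to a pose.
- robot.line_to(position, frame=None, rate=150): straight line of the TCP; frame=None keeps the orientation; rate is the mean speed in mm/s.
- robot.set_joints(angles): joint-space move.
- robot.let_go() and robot.grasp(f_grip=None): open the fingers fully, or close them until they stop; f_grip is the grip in N (None keeps the last).
- robot.dwell(seconds).
- robot.solve_ik(position, orientation): joint angles nearest the present ones, or None.
- robot.snapshot(name): name is "scene" or "top" or "wrist"; returns a dict with "pixels" (480x640x3 uint8, red, green, blue), "z_map" (480x640 float32, mm along the optical axis (not along the pixel's ray), 0 where there is no reading), "vfov" (degrees; the focal length in pixels is half the picture's height over the tangent of half this angle, whatever the lens; pixels are square), "cx", "cy" (the principal point, pixels), "extrinsics" (4x4, takes a point from camera to world coordinates). Camera axes: x right, y up, looking along -z (the intrinsics and any distortion apply to the point x, -y, -z); pixel columns grow to the right and rows downward; lengths in mm; the calibration is good to about 2 mm. A picture is of the moment at which its call begins.
A pose or a line that the arm cannot do raises robot.IKError and nothing moves.
- robot.hand_in(): hands the job in, once; it reports no verdict.
Trained networks look in a picture, given as the dict that the camera call returned (one of the last four; its "shot" number tells which), for a name from the list of things; names that differ only in an ending like _2 or _b are one class to them, and where a whole thing is asked for, a point or a joint stands for the part that bears it (a point fixed in the world has none). Each returns a list of dicts, best first, with "conf" (0 to 1); they miss things now and then, are a little off and sometimes report something else, mostly with a low value. They report only what shows in the picture. A call takes as long as a camera call.
- robot.spot_in(picture, query): "pixel" ([column, row] in pixels, amid what is visible of it).
- robot.outline_of(picture, query): "mask" (480x640 bool, what is visible of it) and "pixel" ([column, row] in pixels, amid what is visible of it).
- robot.tip_of(picture, query): "pixel" ([column, row] in pixels: a listed point, or the origin of a listed thing).
Readings, each from a call of its own:
- robot.read_clock(): time.
- robot.read_qpos(): joint angles.
- robot.read_qvel(): joint speeds.
- robot.read_joint_torque(): joint torques, N m.
- robot.read_ee_pos(): TCP position.
- robot.read_ee_rot(): TCP orientation.
- robot.read_contact_force(): force on the tool from outside, world axes, zero at the start.
- robot.read_wrist_torque(): the same for the moment, N m.
- robot.read_width(): finger opening in mm.
Only numpy, scipy, OpenCV 4.12 (cv2) and the standard library are available. Lean on these libraries where they do the work, as an engineer would, in place of code of your own. Each camera call takes 0.05 s, during which the arm holds its last target. There are 200 camera calls.

## Working session

There is one attempt and no reset: what is moved stays moved. The work goes in short steps, each a Python script; the robot and the scene stay as the last script left them, time stands still between calls to the robot, and variables do not carry over. Pictures are saved under pics/ and viewed, about 8 in all and at most 12, crops included, and the job is handed in when it is done.

```bash
mkdir -p pics; ls; cat > h.py <<'E'
from cell import robot
import numpy as np, cv2
def pix2w(s,px,z=None):
    """pixel -> world; with z given intersect plane z, else use depth"""
    f=240/np.tan(np.radians(s["vfov"])/2); u,v=px
    d=np.array([(u-s["cx"])/f,-(v-s["cy"])/f,-1.0]); T=np.array(s["extrinsics"])
    R,o=T[:3,:3],T[:3,3]; r=R@d
    if z is None:
        return o+r*float(s["z_map"][int(round(v)),int(round(u))])
    return o+r*(z-o[2])/r[2]
def save(s,n): cv2.imwrite(f"pics/{n}.png",s["pixels"][:,:,::-1])
E
python3 - <<'E'
from h import *
for c in ("scene","top"):
    s=robot.snapshot(c); save(s,c)
    print(c,{k:v for k,v in s.items() if k not in("pixels","z_map","extrinsics")}, np.round(s["extrinsics"],2).tolist())
    for q,z in (("dial_top",133),("dial_grip",123),("pin_top",95),("lock_tip",None),("lock_hinge",36),("feeder",14),("plinth",0),("pipe_coupon",0),("nozzle",0),("flat_coupon",0),("hammer",10),("brush",10),("spray_can",0),("square_block",0)):
        for d in robot.tip_of(s,q)[:1]:
            print(q,round(d["conf"],2),np.round(d["pixel"]),np.round(pix2w(s,d["pixel"],z)))
print(robot.read_clock(),robot.read_ee_rot(),robot.hold_point_z)
E
```

```text
pics
scene {'vfov': 46.9587730688542, 'cx': 317.3436259573074, 'cy': 240.66735240088371, 'shot': 1} [[0.12, -0.55, 0.82, 1561.98], [0.99, 0.06, -0.1, -119.23], [0.0, 0.83, 0.56, 791.86], [0.0, 0.0, 0.0, 1.0]]
dial_top 0.61 [273. 242.] [584. -92. 133.]
dial_grip 0.56 [273. 238.] [555. -90. 123.]
lock_tip 0.82 [333. 257.] [602.  34.  96.]
lock_hinge 0.78 [329. 282.] [612.  25.  36.]
feeder 0.85 [277. 284.] [580. -88.  14.]
plinth 0.63 [274. 287.] [570. -94.   0.]
pipe_coupon 0.59 [275. 241.] [382. -81.   0.]
nozzle 0.64 [257. 322.] [ 684. -138.    0.]
flat_coupon 0.63 [307. 335.] [735. -36.   0.]
hammer 0.65 [180. 246.] [ 390. -320.   10.]
brush 0.61 [128. 306.] [ 613. -410.   10.]
spray_can 0.74 [482. 271.] [567. 399.   0.]
square_block 0.63 [455. 243.] [444. 374.   0.]
top {'vfov': 51.156693710036976, 'cx': 313.7008506811922, 'cy': 237.9392545515539, 'shot': 2} [[0.01, 0.99, -0.17, 367.22], [-1.0, 0.01, 0.01, 0.71], [0.01, 0.17, 0.99, 1114.04], [0.0, 0.0, 0.0, 1.0]]
dial_top 0.83 [356. 218.] [579. -93. 133.]
dial_grip 0.82 [354. 225.] [567. -89. 123.]
pin_top 0.22 [295. 207.] [609.  32.  95.]
lock_tip 0.47 [292. 212.] [595.  37. 110.]
lock_hinge 0.76 [296. 208.] [620.  31.  36.]
feeder 0.86 [349. 233.] [571. -88.  14.]
plinth 0.76 [347. 232.] [576. -83.   0.]
pipe_coupon 0.73 [419. 244.] [ 550. -246.    0.]
nozzle 0.44 [368. 186.] [ 684. -132.    0.]
flat_coupon 0.79 [325. 165.] [733. -34.  -0.]
hammer 0.78 [454. 320.] [ 383. -317.   10.]
brush 0.58 [494. 222.] [ 602. -414.   10.]
spray_can 0.96 [128. 229.] [576. 409.   0.]
square_block 0.73 [420. 244.] [ 552. -249.    0.]
1.5 [-1.57082945e+00 -7.50370059e-05  1.29100195e+00] -18.700000000000003
```

```bash
python3 - <<'E'
import cv2,numpy as np
a=cv2.imread("pics/scene.png")[180:360,180:420];b=cv2.imread("pics/top.png")[130:290,240:453]
cv2.imwrite("pics/both.png",np.hstack([cv2.resize(a,(400,300)),cv2.resize(b,(400,300))]))
E
```

```text
(no output)
```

View pics/both.png

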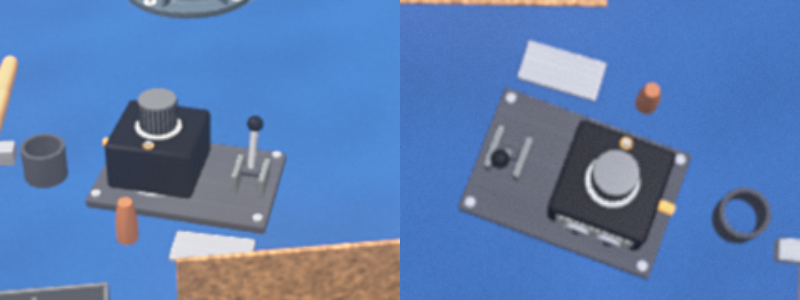

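The picture shows the head with the dial at about (356,218) in the top view. The pin is on its world +x side. The lever at (292,212) leans towards the robot, so the foot's yaw is about -18° and locking pushes it towards world +x. Next I'll check the wrist joint range and take a close look.

```bash
python3 - <<'E'
from h import *
for yaw in np.arange(-3,3.2,0.5):
    q=robot.solve_ik([577,-92,104],[-np.pi/2,0,yaw]); print(round(yaw,2),None if q is None else np.round(q,2))
robot.reach([545,-80,330],[-np.pi/2,0,1.27])
s=robot.snapshot("wrist"); save(s,"w1"); print(np.round(s["extrinsics"],2).tolist(),s["vfov"],robot.read_clock())
for q,z in (("dial_top",133),("dial_grip",123),("pin_top",95),("lock_tip",None),("lock_hinge",36),("feeder",14),("plinth",0),("pipe_coupon",0),("nozzle",0)):
    for d in robot.tip_of(s,q)[:1]:
        print(q,round(d["conf"],2),np.round(d["pixel"]),np.round(pix2w(s,d["pixel"],z),1))
E
```

```text
-3.0 [-0.24  0.57  1.66 -0.    0.91  2.76]
-2.5 [-0.24  0.57  1.66 -0.    0.91  2.26]
-2.0 [-0.24  0.57  1.66 -0.    0.91  1.76]
-1.5 [-0.24  0.57  1.66  0.    0.91  1.26]
-1.0 [-0.24  0.57  1.66  0.    0.91  0.76]
-0.5 [-0.24  0.57  1.66  0.    0.91  0.26]
0.0 [-0.24  0.57  1.66  0.    0.91 -0.24]
0.5 [-0.24  0.57  1.66  0.    0.91 -0.74]
1.0 [-0.24  0.57  1.66  0.    0.91 -1.24]
1.5 [-0.24  0.57  1.66 -0.    0.91 -1.74]
2.0 [-0.24  0.57  1.66 -0.    0.91 -2.24]
2.5 [-0.24  0.57  1.66 -0.    0.91 -2.74]
3.0 None
[[0.29, -0.91, -0.29, 468.68], [0.96, 0.28, 0.09, -53.6], [0.0, -0.31, 0.95, 471.1], [0.0, 0.0, 0.0, 1.0]] 65.34155452246584 4.1333
dial_top 0.75 [312. 238.] [569.1 -90.2 133. ]
dial_grip 0.64 [316. 238.] [573.3 -88.1 123. ]
pin_top 0.56 [315. 270.] [ 615.9 -102.4   95. ]
lock_tip 0.72 [440. 210.] [586.7  37.5 105.8]
lock_hinge 0.81 [419. 218.] [611.5  28.6  36. ]
feeder 0.91 [317. 211.] [572.7 -87.   14. ]
pipe_coupon 0.77 [195. 219.] [ 539.5 -242.6    0. ]
nozzle 0.92 [308. 295.] [ 686.8 -135.2    0. ]
```

View pics/w1.png

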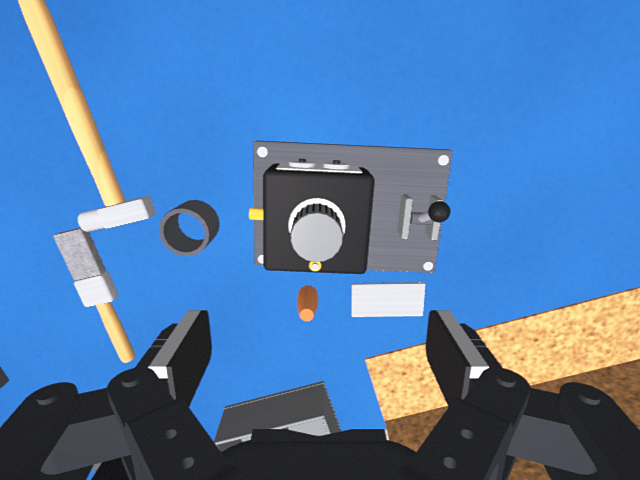

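The wrist view shows the dial top at (317,238), the pin at (315,266) just below it, and the lever ball at (439,212). I'll fit the dial top from the depth maps.

```bash
cat >> h.py <<'E'
def cloud(s):
    f=240/np.tan(np.radians(s["vfov"])/2); v,u=np.mgrid[0:480,0:640]; z=s["z_map"]
    P=np.stack([(u-s["cx"])/f*z,-(v-s["cy"])/f*z,-z],-1); T=np.array(s["extrinsics"])
    return P@T[:3,:3].T+T[:3,3]
def circ(s,c=(575,-91),zr=(126,140),r=45):
    P=cloud(s); m=(P[...,2]>zr[0])&(P[...,2]<zr[1])&(np.hypot(P[...,0]-c[0],P[...,1]-c[1])<r)&(s["z_map"]>0)
    p=P[m]; (c,rad)=cv2.minEnclosingCircle(p[:,:2].astype(np.float32)); return np.round(c,1),round(rad,1),np.round(np.median(p,0),1),len(p)
E
python3 - <<'E'
from h import *
for c in ("wrist","top","scene"):
    s=robot.snapshot(c); print(c,circ(s))
    P=cloud(s); d=np.median(P[circ.__defaults__ and (np.hypot(P[...,0]-575,P[...,1]+91)<15)][:,2]); print("ztop",d)
    m=(P[...,2]>86)&(P[...,2]<92)&(np.hypot(P[...,0]-573,P[...,1]+91)<90)
    if m.sum()>20: print("head",cv2.minAreaRect(P[m][:,:2].astype(np.float32)),m.sum())
    for o in robot.outline_of(s,"dial_top")[:1]: 
        m=o["mask"]; print(o["conf"],m.sum())
E
```

```text
wrist (array([570.7, -86.7]), 25.7, array([569.3, -86.3, 131.5]), 2085)
ztop 131.53857530359605
head ((570.4036254882812, -86.40331268310547), (112.00040435791016, 108.81099700927734), 70.32013702392578) 7347
top (array([580.5, -90. ]), 22.6, array([584.8, -86. , 134. ]), 89)
ztop 630.2256454345232
head ((599.1780395507812, -98.84103393554688), (112.64899444580078, 22.290571212768555), 77.83770751953125) 175
0.73 345
scene (array([572.8, -89.3]), 26.4, array([578.1, -90.2, 132.9]), 296)
ztop 527.5454329990888
head ((573.1854858398438, -89.27684020996094), (115.9415512084961, 112.93657684326172), 70.21658325195312) 1039
0.79 3219
```

```bash
cat >> h.py <<'E'
def st(tag=""):
    F=np.array(robot.read_contact_force());M=np.array(robot.read_wrist_torque())
    print(tag,"t%.2f"%robot.read_clock(),"q6 %.3f"%robot.read_qpos()[5],"F",np.round(F,1),"M",np.round(M,2),"tq6 %.2f"%robot.read_joint_torque()[5],"w %.1f"%robot.read_width()); return M
E
python3 - <<'E'
from h import *
o=[-np.pi/2,0,1.27]; c=(571.3,-87.3)
robot.reach([*c,190],o); robot.line_to([*c,103]); st("down")
robot.grasp(40); st("grip"); robot.dwell(0.2); st("grip")
q=np.array(robot.read_qpos())
for i in range(4):
    q[5]+=0.05; robot.set_joints(q.tolist()); st(i)
E
```

```text
down t6.24 q6 -1.502 F [ 0.2 -0.1  1.2] M [ 0.01 -0.02  0.03] tq6 0.00 w 85.2
grip t6.67 q6 -1.502 F [ -8.  -10.8  13.6] M [-1.82  1.28 -0.04] tq6 -0.02 w 49.0
grip t6.88 q6 -1.502 F [ -7.9 -10.7  13.4] M [-1.83  1.2  -0.03] tq6 -0.02 w 49.0
0 t7.12 q6 -1.453 F [-1.  -1.7  0.4] M [0.07 0.12 0.23] tq6 0.51 w 48.4
1 t7.38 q6 -1.404 F [-3.2 -2.   1.1] M [-0.15  0.35  0.17] tq6 0.41 w 48.8
2 t7.62 q6 -1.354 F [-2.9 -2.3  1.7] M [-0.21  0.56  0.06] tq6 0.32 w 49.1
3 t7.88 q6 -1.305 F [-3.5 -2.9  3.8] M [-0.32  0.53 -0.05] tq6 0.24 w 49.0
```

```bash
python3 - <<'E'
from h import *
q=np.array(robot.read_qpos()); q0=-1.49; lim=q0+5*0.349+0.35
while q[5]<lim:
    ph=(q[5]-q0)/0.349; near=abs(ph-round(ph))*0.349<0.11 or ph%1>0.68
    q[5]+=0.025 if near else 0.05
    robot.set_joints(q.tolist()); M=robot.read_wrist_torque()[2]
    print("%.3f:%.2f"%(q[5],M),end=" ")
    if M>0.40: break
print(); st("end")
E
```

```text
-1.255:-0.16 -1.205:-0.21 -1.180:-0.33 -1.155:-0.11 -1.130:0.25 -1.105:0.26 -1.080:0.20 -1.055:0.15 -1.030:0.07 -0.980:-0.04 -0.930:-0.05 -0.880:-0.16 -0.855:-0.25 -0.830:-0.27 -0.805:-0.04 -0.780:0.26 -0.755:0.83 
end t12.12 q6 -0.756 F [1.  0.8 2.6] M [ 0.36 -0.44  0.83] tq6 0.97 w 49.1
```

The stop is two clicks on: M rose to 0.83 N m, under the 1.2 limit. Now I'll back off four clicks and log the detents.

```bash
python3 - <<'E'
from h import *
q=np.array(robot.read_qpos()); 
for t in list(np.arange(-0.80,-2.19,-0.0582))+[-2.197]:
    q[5]=t; robot.set_joints(q.tolist()); print("%.3f:%.2f"%(t,robot.read_wrist_torque()[2]),end=" ")
robot.dwell(0.2); print(); st("end")
E
```

```text
-0.800:-0.14 -0.858:-0.22 -0.916:-0.04 -0.975:0.01 -1.033:0.15 -1.091:0.22 -1.149:-0.06 -1.207:-0.22 -1.266:-0.08 -1.324:-0.01 -1.382:0.11 -1.440:0.16 -1.498:-0.02 -1.557:-0.19 -1.615:-0.07 -1.673:0.02 -1.731:0.16 -1.789:0.21 -1.848:-0.08 -1.906:-0.20 -1.964:-0.06 -2.022:-0.07 -2.080:0.11 -2.139:0.17 -2.197:-0.04 
end t18.57 q6 -2.194 F [-2.1 -2.6  5.5] M [-0.11  0.59 -0.03] tq6 -0.03 w 48.7
```

Four detent crossings were felt on the way back, and the torque is near zero now. I'll release, then push the lever.

```bash
python3 - <<'E'
from h import *
robot.let_go(); st("open"); p=np.array(robot.read_ee_pos()); robot.line_to([p[0],p[1],200])
robot.grasp(30); print("w",robot.read_width())
x=np.array([.941,-.338]); y=-np.array([x[1],-x[0]]); h=np.array([571.3,-87.3])+125*y; print(h)
o=[-np.pi/2,0,1.226]
P=lambda s,z:[*(h+s*x),z]
robot.reach(P(-78,190),o); s=robot.snapshot("wrist"); save(s,"w2")
for n,z in (("lock_tip",93),("lock_hinge",36)):
    for d in robot.tip_of(s,n)[:1]: print(n,d["conf"],np.round(pix2w(s,d["pixel"],z),1))
robot.line_to(P(-78,82)); b=np.array(robot.read_contact_force())[:2]@x
robot.line_to(P(-58,82))
for s_ in np.arange(-54,14,4):
    robot.line_to(P(s_,82),rate=60); f=np.array(robot.read_contact_force())[:2]@x-b; print("%d:%.1f"%(s_,f),end=" ")
    if f<-9: break
print(robot.read_clock())
E
```

```text
open t19.03 q6 -2.197 F [-0.9  1.2 -0.7] M [-0.01 -0.02 -0.03] tq6 0.01 w 85.3
w 0.08245751813123
[613.55   30.325]
lock_tip 0.67 [ 588.2 -113.1   93. ]
lock_hinge 0.59 [610.1  30.7  36. ]
-54:-1.2 -50:-1.2 -46:-1.2 -42:-2.3 -38:-1.9 -34:-1.7 -30:-1.8 -26:-0.9 -22:0.0 -18:-1.3 -14:-0.8 -10:-0.8 -6:-1.5 -2:-1.0 2:-0.5 6:-0.6 10:-1.3 27.075
```

```bash
python3 - <<'E'
from h import *
x=np.array([.941,-.338]); h=np.array([613.55,30.325])
for s_ in np.arange(10,26,1.):
    robot.line_to([*(h+s_*x),82],rate=30); f=np.array(robot.read_contact_force())[:2]@x; print("%d:%.1f"%(s_,f),end=" ")
    if f<-9: break
st("end"); save(robot.snapshot("scene"),"s2")
im=cv2.imread("pics/s2.png")[200:330,220:400]; a=cv2.resize(im,(420,303)); b=cv2.resize(cv2.imread("pics/w2.png"),(380,303))
cv2.imwrite("pics/c2.png",np.hstack([a,b]))
E
```

```text
10:0.6 11:-5.3 12:-8.9 13:-14.9 end t28.07 q6 -1.259 F [-14.1   4.8   9.8] M [ 0.68  2.2  -0.04] tq6 -0.03 w 0.2
```

View pics/c2.png

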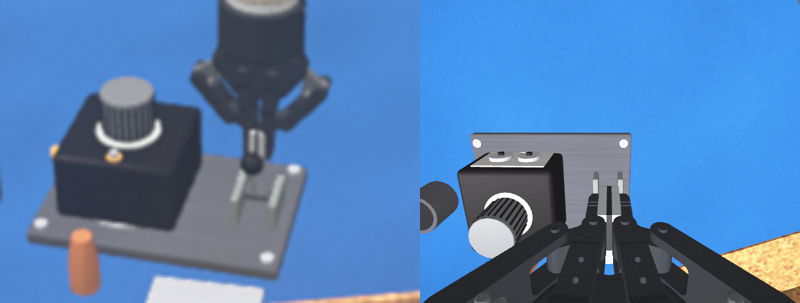

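The scene view shows the ball past upright on the +x side, and the force rose against a stop. I'll retreat and verify the lever, head angle and bench items.

```bash
python3 - <<'E'
from h import *
x=np.array([.941,-.338]); h=np.array([613.55,30.325])
robot.line_to([*(h-20*x),82]); robot.line_to([*(h-20*x),200]); robot.let_go()
robot.reach([545,-80,330],[-np.pi/2,0,1.27]); robot.dwell(.2)
s=robot.snapshot("wrist"); save(s,"w3"); P=cloud(s)
m=(P[...,2]>86)&(P[...,2]<92)&(np.hypot(P[...,0]-573,P[...,1]+91)<90)
print("head",cv2.minAreaRect(P[m][:,:2].astype(np.float32)),m.sum(),circ(s))
for n,z in (("lock_tip",93),("lock_hinge",36),("pin_top",95),("pipe_coupon",0),("nozzle",0)):
    for d in robot.tip_of(s,n)[:1]: print(n,round(d["conf"],2),d["pixel"],np.round(pix2w(s,d["pixel"],z),1))
# ball from depth
B=(P[...,2]>75)&(P[...,2]<112)&(np.hypot(P[...,0]-613,P[...,1]-30)<60)
p=P[B]; r=p[:,:2]-h; y=np.array([.338,.941]); print("ball s",np.median(r@x),"y",np.median(r@y),"z",np.percentile(p[:,2],[50,99]),len(p))
print("expected s 31, z 93-104; clock",robot.read_clock())
a=cv2.imread("pics/w1.png")[130:330,150:480]; b=cv2.imread("pics/w3.png")[130:330,150:480]
cv2.imwrite("pics/c3.png",np.hstack([cv2.resize(a,(400,242)),cv2.resize(b,(400,242))]))
# pin height vs head top
pc=np.array([571.3,-87.3])+45*x
for rr in (3,): 
    m=(np.hypot(P[...,0]-615,P[...,1]+102)<8); print("pin z",np.percentile(P[m][:,2],[5,50,90,98]))
E
```

```text
head ((570.5441284179688, -86.54974365234375), (112.62618255615234, 108.7086410522461), 69.84323120117188) 7395 (array([570.6, -86.8]), 25.9, array([569.3, -86.3, 131.5]), 2094)
lock_tip 0.96 [432.4, 261.2] [643.4  21.5  93. ]
lock_hinge 0.71 [420.2, 217.1] [610.1  30.4  36. ]
pin_top 0.46 [311.5, 270.2] [ 614.3 -105.8   95. ]
nozzle 0.96 [307.6, 295.5] [ 685.5 -135.6    0. ]
ball s 26.0386692533713 y -1.6962210122196457 z [ 97.75354362 102.98405659] 407
expected s 31, z 93-104; clock 31.4667
pin z [86.25233245 89.33910442 94.87307916 95.45306501]
```

View pics/c3.png

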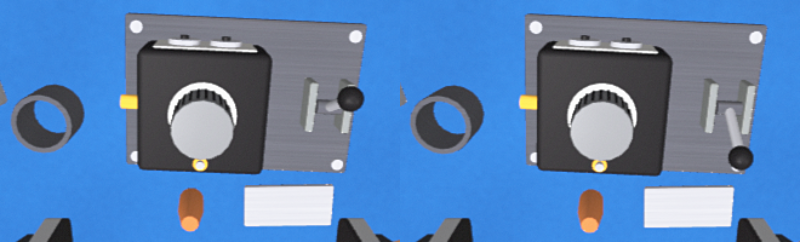

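```bash
python3 -c "
from h import *
robot.hand_in(); print(robot.read_clock())"
```

```text
the job is handed in; nothing more can be done
the job is handed in; nothing more can be done
```

The job is done and handed in at about 31.5 s of the 72 s allowed; no verdict was reported.

- **Dial:** I wound it clockwise in small steps and felt the stop two clicks from where it started. The wrist torque peaked at 0.83 N m, below the 1.2 N m at which the head turns. I then backed it off four clicks in the same grip. All four detents showed in the torque, which was about -0.03 N m just before I let go.
- **Lock lever:** I pushed it over with the shut fingers until the force rose to about 15 N against its end. The last picture puts the ball at (643, 21), against an expected locked position of (643, 20).
- **Head and bench items:** The head's measured angle changed by about 0.5 degrees, which is within measurement noise. The pipe coupon, nozzle and flat coupon look unmoved when the first and last close views are compared. I did not re-measure the hammer, brush, spray can and block; the arm never went near them.

**Weaker checks:**
- The pin's height, about 6 mm proud, agrees with its range, but the depth reading was too rough to confirm the click count. That count rests on the felt detents.
- A rough depth estimate of the ball, which included part of the rod, gave 26 mm past the hinge instead of 31 mm. I trusted the network's position and the felt stop over it.
- On one picture with the ball hidden behind the gripper, the network put the lever tip well off. I did not use that reading.

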